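# Load two bearings into the press's feed track past its spring pawl

### The job

Two ball bearings and a spur gear lie on the loading table of the bearing feed track. Push the two bearings across the table with the fingertips, one at a time, through the gate and down the lane: let the spring pawl snap shut behind the first before the second one enters the gate, and finish with both bearings packed tight against the end stop and the pawl shut behind them. Only push, do not pick any of them up; leave the gear where it lies on the table, and do not knock away the tape measure or the tin beside the track.

Things in the scene. Friction and masses are not known exactly. Their poses are not given: they have to be found in the camera images.
- feed_track: Bearing feed track, fixed to the bench: grey plate on feet, its level top (the floor) 45 mm above the bench. Origin on the bench under the middle of the gate; x points down the lane, y left of it, z up. Loading table: plate from x = -175 to 0, y = -103 to +103 mm, no rims on its three outer sides. Lane: x = 0 to 177 mm, 70 mm wide, between 11 mm thick rails. Place and heading vary
- gate (a point): middle of the gate at floor height, where the lane begins (x = 0, y = 0 of the track). A fence 9 mm thick stands across the table at x = -17.5 to -8.5 mm on both sides and runs into two cheeks (35 degrees to the lane, foremost edge about x = -25 mm, at y = +-54 mm) that narrow to the 70 mm wide lane. Fence, cheeks, rails and end stop stand 14 mm above the floor
- end_stop (a point): middle of the end stop's face, at floor height, x = 177, y = 0 mm of the track. The first bearing comes to rest against it (centre then at x = 146 mm) and the second against the first (centre about x = 84 mm); the lane holds just these two
- pawl (a joint): Spring pawl in rad: 0 = shut (sprung, slanting into the lane and pointing down it), 0.46 = swung back into the rail. Steel plate 44 mm long, 5 mm thick, 2.5 to 12.5 mm above the floor, on an upright capped pivot (top 19 mm up) in the -y rail at x = 6, y = -38 mm of the track. Light spring (1 N at the tip); a bearing going down the lane swings it aside, coming back it cannot
- pawl_tip (a point): top of the pawl's free end, 57.5 mm above the bench; shut, at about x = 46, y = -19 mm of the track. The pawl snaps shut once a bearing's centre is past x = 74 mm and nothing else, finger included, is in its way: raise the fingers straight up out of the lane, not back against it
- bearing_a: One of two equal ball bearings: shiny steel, 62 mm diameter, 16 mm thick, about 0.28 kg, lying flat; solid to the fingers (the bore cannot be entered). Origin at the centre of its underside, z up. Starts on the loading table at one of three places: about x = -62, y = +72 / x = -62, y = -72 / x = -140, y = 0 mm of the track, each varying by a few mm
- bearing_b: The other ball bearing, just like bearing_a, at another of the three places. Either may be loaded first. Obstacles for the arm: a tall open carton (top 0.37 m above the bench) stands just behind and right of the table, seen from the robot, so bring the arm in high and on the robot's side of it; a cable drum 0.37 m tall stands left of the lane
- spur_gear: Toothed steel spur gear, 65 mm diameter, 16 mm thick with a hub to 26 mm height, lying flat on the loading table at the third of the three places; to be left there. Origin at the centre of its underside
- tape_measure: Tape measure, 38 x 81 mm, 62 mm high, standing loose on the bench beside the loading table, on its -y side (about x = -70, y = -162 mm of the track); a bystander. Origin at the centre of its underside
- tin_of_pins: Round tin, 70 mm diameter, 44 mm high, loose on the bench beside the lane on its +y side, about 110 mm from the lane's middle; a bystander. Origin at the centre of its underside

How it is judged:
By the outcome, as a careful person would: the job done as asked, in the order asked, and still so for the second after the job is handed in, with the robot touching nothing.
It also fails if it takes over 64 s, if anything falls off the work surface, if the arm or the gripper's body presses on something with over 40 N, if the wrist force passes 120 N, or if a joint passes its speed limit or range.

### The arm

A 6-joint arm with a two-finger parallel gripper is mounted at the origin on a cart in front of the work surface, level with it; the furniture and walls round the work are solid. World frame = base frame: x ahead of the robot, y to its left, z up, the work surface at z = 0. Lengths are in m, angles in rad, forces in N, time in s.
With the tool pointing down it reaches from about 0.35 to 0.975 m from the base axis. Payload 4.9 kg.
Tool frame: the origin (TCP) lies midway between the tips of the shut fingers; the grasp point (between the pads) lies 19 mm behind it; z points along the fingers, y is the line along which they close (so a half turn about z gives the same grasp; the last joint's range is limited). The gripper opens to 85 mm and grips with 20 to 120 N. Pads are 22 mm wide; open, the fingers measure 114 mm over their backs; the gripper's body (76 mm by 85 mm) begins 54 mm behind the grasp point. The pads swing forward as they close: fully open they stand 13 mm farther back than shut.
Start: joints at [-1.464, 0.053, 1.613, -0, 1.476, -0.119], TCP at [0.14, -0.609, 0.231] pointing down, gripper open.
Joint ranges: [-3.01, 3.01], [-1.01, 2.22], [0.06, 2.58], [-1.02, 4.17], [0.09, 2.62], [-3.14, 3.14]. Speed limits (rad/s): [2.57, 2.57, 3.14, 3.14, 3.14, 3.14].

### API

Orientations are given as a unit quaternion [w, x, y, z].
In Python, from plant import manip, order, grab_frame, camera_params, state gives the robot as it stands (manip), with the cameras as plain functions, the job (order) and the readings as plain functions.
- The arm moves only by the tool shift_gripper, called after "Request:" in YAML: its name, and indented under it one key for each argument. Schema: {"type":"object","properties":{"motion":{"type":"array","items":{"type":"array","items":{"type":"array","items":{"type":"number"},"minItems":7,"maxItems":7},"minItems":1,"maxItems":5},"minItems":1,"maxItems":1},"only":{"type":"string"},"quiet":{"type":"boolean"},"lines":{"type":"string"}},"required":["motion"],"additionalProperties":false}. motion is a list that holds a single list of rows (three levels of brackets), with 1 to 5 rows, each of 7 numbers: the opening from 0.0 (shut) to 1.0 (fully open), then dx, dy, dz in m, then a rotation vector rx, ry, rz in rad; each row shifts and turns the commanded pose from where the row before left it, along the tool's axes as they then stand; what a row does not reach is not made up. A row lasts 1/8 s, in which the tool goes at most 0.0625 m and 0.188 rad, less where a joint would pass 70% of its speed; a pose out of reach is approached as far as the arm can. The fingers move at their own pace and stop on an object; the grip force is fixed at half the most. Time passes only in rows, so rows that do not move let the fingers close. The tool returns the time, the measured TCP pose, the force, the opening and the grip force at its end. only (a regular expression) keeps the lines of the reply that match it, lines (a string "A,B") keeps lines A to B, and quiet returns only ok. Input that does not fit is refused with a message, and nothing moves.
- state(): the state, without advancing time (a new reading comes with each control period).
- grab_frame(name): name is "side" or "top"; returns the picture (384x512x3 uint8, red, green, blue); there is no depth.
- camera_params(name): a dict with "intrinsics" (3x3 intrinsics, pixels), "xyz" and "orientation" of the camera in the world. Camera axes: x right, y down, z forward; pixel columns grow to the right and rows downward; lengths in m; the calibration is good to about 2 mm. A picture is of the moment at which its call begins. camera_params takes no time and is no camera call.
- order.job_done(): hands the job in; it is judged then, once.
The state is a dict: "time": time; "joint_pos": joint angles; "joint_vel": joint speeds; "joint_efforts": joint torques, N m; "tool_pos": TCP position; "tool_rot": TCP orientation; "contact_force": force on the tool from outside, world axes, zero at the start; "ft_torque": the same for the moment, N m; "gripper_width": opening from 0.0 (shut) to 1.0 (fully open); "grasp_force": force on a finger pad.
Only numpy, scipy, OpenCV 4.12 (cv2) and the standard library are available. Lean on these libraries where they do the work, as an engineer would, in place of code of your own. Each camera call takes 0.05 s, during which the arm holds its last target. There are 200 camera calls.

## Working session

There is one attempt and no reset: what is moved stays moved. The work goes in short steps, Python scripts to look and compute and a tool call to move; the robot and the scene stay as the last step left them, time stands still between calls to the robot, and variables do not carry over. Pictures are saved under pics/ and viewed, at most 12 in all, crops included, and the job is handed in when it is done.

```bash
ls; mkdir -p pics; python3 - <<'E'
from plant import manip, order, grab_frame, camera_params, state
import cv2
for n in("side","top"):
    cv2.imwrite(f"pics/{n}0.png",grab_frame(n)[:,:,::-1]); print(n,camera_params(n))
print(state())
E
```

```text
pics
plant.py
side {'intrinsics': array([[452.07394101,   0.        , 257.51257592],
       [  0.        , 452.07394101, 191.15420238],
       [  0.        ,   0.        ,   1.        ]]), 'xyz': array([ 0.2818559 , -0.36512314,  0.58886491]), 'orientation': array([-0.42485493,  0.86659591, -0.2381488 ,  0.10860469])}
top {'intrinsics': array([[412.01258936,   0.        , 254.11297432],
       [  0.        , 412.01258936, 199.8359093 ],
       [  0.        ,   0.        ,   1.        ]]), 'xyz': array([0.44397773, 0.19274484, 0.89948936]), 'orientation': array([ 0.07746797, -0.69396434,  0.71431177, -0.04659305])}
{'time': 0.1, 'joint_pos': array([-1.46399623e+00,  5.32978342e-02,  1.61416014e+00,  2.34963072e-05,
        1.47601011e+00, -1.19012978e-01]), 'joint_vel': array([ 1.90674469e-04,  2.92510272e-05, -4.96648667e-03,  1.43371269e-03,
        9.80650401e-04, -7.86725279e-05]), 'joint_efforts': array([-2.08270802e-03, -3.94908500e+01, -3.71365571e+01, -1.49023158e-04,
        3.98889097e-03,  4.80572638e-06]), 'tool_pos': array([ 0.13987484, -0.60856523,  0.23017957]), 'tool_rot': array([-9.37623375e-04,  9.93632515e-01,  1.12665639e-01,  1.74202002e-05]), 'contact_force': array([-0.25592346, -0.01552109, -0.5387286 ]), 'ft_torque': array([-0.00477409,  0.0200794 ,  0.01709365]), 'grasp_force': 0.0, 'gripper_width': 0.9998869771971343}
```

View pics/top0.png

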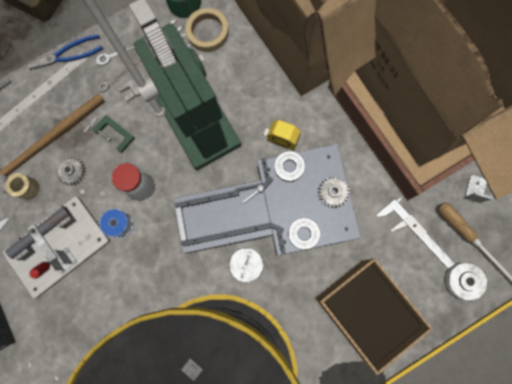

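View pics/side0.png

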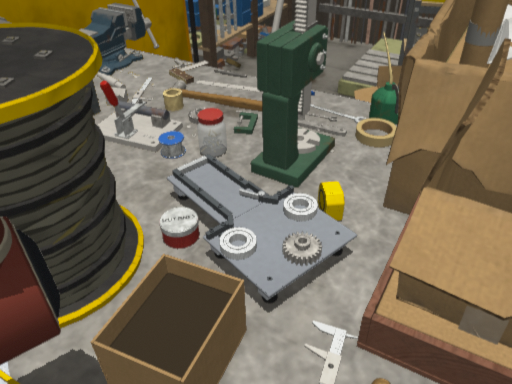

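The top view shows bearings at about (289,165) and (303,233) and the gear at (333,192). The lane runs left to the end stop at about (180,222). The pawl is near (252,192), the tape at (284,133) and the tin at (246,265). The side view agrees.

```bash
cat > h.py <<'E'
import numpy as np, cv2
from plant import manip, order, grab_frame, camera_params, state
from scipy.spatial.transform import Rotation as R
def rot(q): return R.from_quat([q[1],q[2],q[3],q[0]])
P={n:camera_params(n) for n in("side","top")}
def ray(n,uv):
    p=P[n]; d=rot(p["orientation"]).apply(np.linalg.inv(p["intrinsics"])@[uv[0],uv[1],1]); return p["xyz"],d/np.linalg.norm(d)
def onz(n,uv,z):
    o,d=ray(n,uv); return o+d*(z-o[2])/d[2]
def tri(a,b):
    o1,d1=ray("top",a);o2,d2=ray("side",b)
    s=np.linalg.lstsq(np.c_[d1,-d2],o2-o1,rcond=None)[0]
    p,q=o1+s[0]*d1,o2+s[1]*d2; return (p+q)/2,np.linalg.norm(p-q)
def proj(n,X):
    p=P[n]; c=p["intrinsics"]@rot(p["orientation"]).inv().apply(np.array(X)-p["xyz"]); return c[:2]/c[2]
E
python3 - <<'E'
from h import *
a=cv2.imread("pics/top0.png")[130:270,160:375]; cv2.imwrite("pics/tc.png",cv2.resize(a,None,fx=3.7,fy=3.7,interpolation=cv2.INTER_CUBIC))
a=cv2.imread("pics/side0.png")[145:305,155:365]; cv2.imwrite("pics/sc.png",cv2.resize(a,None,fx=3.7,fy=3.7,interpolation=cv2.INTER_CUBIC))
E
```

```text
(no output)
```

View pics/tc.png

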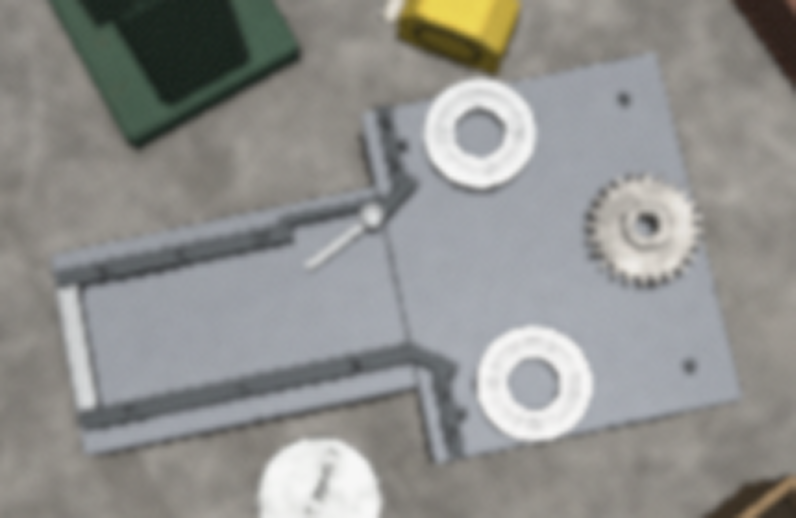

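View pics/sc.png

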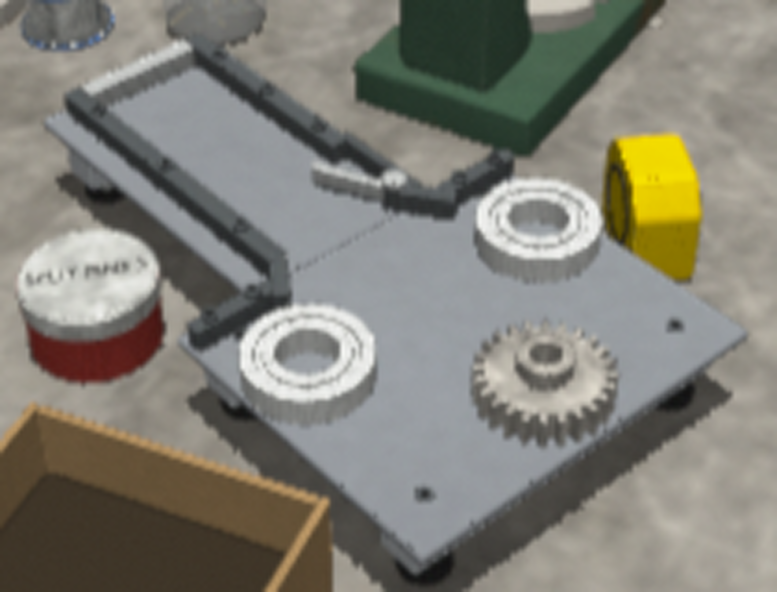

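The enlarged views show the table corners, bearing faces, pawl and rails clearly. In the top crop the table corners are (655,54), (740,397), (435,462) and (365,107), and the bearings are at (480,133) and (535,382).

```bash
cat >> h.py <<'E'
def ell(img,c,r=18):
    hsv=cv2.cvtColor(img,cv2.COLOR_BGR2HSV); m=((hsv[...,2]>165)&(hsv[...,1]<30)).astype(np.uint8)
    k=np.zeros_like(m); cv2.circle(k,(int(c[0]),int(c[1])),r,1,-1)
    cs,_=cv2.findContours(m*k,cv2.RETR_EXTERNAL,cv2.CHAIN_APPROX_NONE); c=max(cs,key=cv2.contourArea); return cv2.fitEllipse(cv2.convexHull(c))
E
python3 - <<'E'
from h import *
T=lambda x,y:np.array([(x+.5)/3.7-.5+160,(y+.5)/3.7-.5+130])
S=lambda x,y:np.array([(x+.5)/3.7-.5+155,(y+.5)/3.7-.5+145])
names="b-,b+,f+".split(',')
t=[T(655,54),T(740,397),T(435,462),T(365,107)]
for n,a,b in zip(names,t,[S(745,332),S(415,562),S(183,340)]): print(n,tri(a,b))
for a,b in [((480,133),(539,223)),((535,382),(308,356)),((648,224),(546,352))]: print("brg/gear",tri(T(*a),S(*b)))
print('pawltip',tri(T(308,266),S(318,168)))
img=cv2.imread("pics/top0.png")
W=np.array([onz("top",u,.045)[:2] for u in t]); L=np.array([[-.175,-.103],[-.175,.103],[0,.103],[0,-.103]])
A,B=L-L.mean(0),W-W.mean(0)
th=np.arctan2((A[:,0]*B[:,1]-A[:,1]*B[:,0]).sum(),(A*B).sum()); M=np.array([[np.cos(th),-np.sin(th)],[np.sin(th),np.cos(th)]])
o=W.mean(0)-M@L.mean(0); print("track",o,th,"resid",(W-(L@M.T+o)).round(4).tolist())
tl=lambda p:(M.T@(p[:2]-o)).round(4)
e0,e1=onz("top",T(53,257),.045),onz("top",T(88,453),.045);print("end corners",tl(e0),tl(e1))
print("stop face",tl(onz("top",T(80,286),.059)),tl(onz("top",T(97,405),.059)), "seam",tl(onz("top",T(386,235),.045)),tl(onz("top",T(408,345),.045)))
print("tip",tl(onz("top",T(308,266),.0575)))
for c in [(480,133),(535,382)]:
    e=ell(img,T(*c)); p=onz("top",e[0],.061); print(T(*c),e,p,tl(p))
print("gear",tl(onz("top",T(648,224),.071)))
print("tape",tl(onz("top",T(455,25),.062)),"tin",tl(onz("top",T(320,498),.044)))
E
```

```bash
python3 - <<'E'
from h import *
img=cv2.imread("pics/top0.png").astype(np.float32)
th=1.7374;o=np.array([.5829,.2021]);M=np.array([[np.cos(th),-np.sin(th)],[np.sin(th),np.cos(th)]])
def prof(xs,ys,z):
    v=0
    for x in xs:
        uv=np.array([proj("top",[*(o+M@[x,y]),z]) for y in ys],np.float32)
        v=v+cv2.remap(img,uv[:,:1],uv[:,1:],cv2.INTER_LINEAR)[:,0]
    v/=len(xs); return v[:,0]*.5+v[:,1]*.3+v[:,2]*.2, v[:,0]-v[:,2]
for lab,xs,z in (("table",np.linspace(-.12,-.10,9),.045),("tableback",np.linspace(-.17,-.155,9),.045),("lane70",np.linspace(.06,.09,9),.059),("lane150",np.linspace(.13,.16,9),.059)):
    ys=np.arange(-.12,.1201,.002); g,b=prof(xs,ys,z)
    print(lab); 
    for a,c in ((-.12,-.085),(.085,.12)) if "table" in lab else ((-.066,-.02),(.02,.072)):
        k=(ys>=a)&(ys<=c); print([(int(round(y*1000)),int(p),int(q)) for y,p,q in zip(ys[k],g[k],b[k])])
E
```

```text
table
[(-120, 133, -8), (-118, 132, -8), (-116, 132, -8), (-114, 133, -9), (-112, 135, -9), (-110, 136, -9), (-108, 136, -9), (-106, 136, -8), (-104, 137, -5), (-102, 144, 0), (-100, 154, 6), (-98, 160, 9), (-96, 162, 10), (-94, 162, 10), (-92, 162, 10), (-90, 162, 10), (-88, 162, 10), (-86, 161, 10)]
[(86, 172, 10), (88, 172, 10), (90, 172, 10), (92, 172, 10), (94, 173, 10), (96, 173, 10), (98, 172, 10), (100, 165, 10), (102, 144, 7), (104, 126, 0), (106, 127, -6), (108, 136, -9), (110, 139, -9), (112, 139, -9), (114, 140, -9), (116, 140, -9), (118, 140, -9)]
tableback
[(-120, 129, -8), (-118, 127, -9), (-116, 127, -8), (-114, 129, -8), (-112, 131, -8), (-110, 133, -9), (-108, 134, -9), (-106, 134, -8), (-104, 137, -3), (-102, 147, 2), (-100, 156, 7), (-98, 161, 9), (-96, 162, 10), (-94, 162, 10), (-92, 161, 10), (-90, 161, 10), (-88, 161, 10), (-86, 160, 10)]
[(86, 166, 10), (88, 167, 10), (90, 166, 10), (92, 166, 10), (94, 167, 10), (96, 167, 10), (98, 166, 10), (100, 159, 9), (102, 144, 4), (104, 133, -3), (106, 133, -8), (108, 135, -9), (110, 135, -10), (112, 135, -9), (114, 134
[... 802 characters left out ...]
, 143, -9), (-62, 144, -9), (-60, 143, -9), (-58, 142, -9), (-56, 141, -8), (-54, 141, -5), (-52, 146, 1), (-50, 153, 7), (-48, 157, 9), (-46, 154, 9), (-44, 141, 9), (-42, 121, 7), (-40, 104, 7), (-38, 97, 6), (-36, 94, 6), (-34, 87, 5), (-32, 78, 5), (-30, 94, 6), (-28, 128, 8), (-26, 150, 9), (-24, 158, 9), (-22, 160, 9)]
[(20, 162, 10), (22, 162, 9), (24, 163, 10), (26, 163, 10), (28, 163, 10), (30, 164, 10), (32, 164, 10), (34, 162, 10), (36, 154, 9), (38, 132, 8), (40, 109, 7), (42, 98, 6), (44, 96, 6), (46, 96, 6), (48, 97, 6), (50, 115, 7), (52, 144, 9), (54, 161, 9), (56, 166, 10), (58, 166, 10), (60, 160, 10), (62, 140, 7), (64, 115, 2), (66, 112, -5), (68, 128, -8), (70, 138, -9)]
```

```bash
cat >> h.py <<'E'
TH=1.7484;M=np.array([[np.cos(TH),-np.sin(TH)],[np.sin(TH),np.cos(TH)]]);O=np.array([.58253,.20177])
def tl(p): return (M.T@(np.array(p)[:2]-O)).round(4)
def wd(x,y): return O+M@[x,y]
def dl(): # error helper: tool-frame vector from current TCP to local target
    pass
E
python3 - <<'E'
from h import *
T=lambda x,y:np.array([(x+.5)/3.7-.5+160,(y+.5)/3.7-.5+130])
for l,u,z in [("tape top corners",(403,22),.062),("",(500,40),.062),("tape bottom",(400,38),0),("",(493,72),0),("pressbase corner",(137,147),.02),("",(300,50),.02),("presshead",(165,107),.15),("",(250,62),.15)]:
    print(l,tl(onz("top",T(*u),z)))
print("press head tri",tri((185+12,160),(262,178)))
for l,u,z in [("drum",(240,300),.37),("drum",(190,300),.37),("drum",(295,370),.37),("carton",(305,92),.37),("carton",(330,50),.37),("carton wall",(238,0),.37),("wood crate",(415,192),.1),("crate",(338,90),.1),("openbox",(372,262),.1)]:
    p=onz("top",u,z);print(l,p.round(3),tl(p))
s=state();print(tl(s["tool_pos"]))
for n,l in (("A",(-.064,-.073)),("B",(-.062,.069)),("gate",(0,0)),("end",(.177,0))): print(n,wd(*l))
E
```

```text
tape top corners [-0.0343 -0.1443]
 [-0.0861 -0.1219]
tape bottom [-0.0341 -0.1556]
 [-0.085  -0.1222]
pressbase corner [ 0.1347 -0.1165]
 [ 0.0274 -0.1547]
presshead [ 0.0992 -0.0966]
 [ 0.052  -0.1107]
press head tri (array([ 0.71005323,  0.36372872, -0.03267286]), np.float64(0.0004222525176227098))
drum [0.411 0.236 0.37 ] [0.0636 0.1625]
drum [0.413 0.299 0.37 ] [0.1256 0.1499]
drum [0.327 0.17  0.37 ] [0.0142 0.2568]
carton [0.685 0.142 0.37 ] [-0.0772 -0.0904]
carton [0.745 0.105 0.37 ] [-0.1245 -0.1431]
carton wall [0.83  0.231 0.37 ] [-0.0152 -0.2483]
wood crate [ 0.592 -0.087  0.1  ] [-0.2861  0.0421]
crate [0.809 0.048 0.1  ] [-0.1911 -0.1962]
openbox [0.459 0.005 0.1  ] [-0.1716  0.1559]
[-0.7194  0.5789]
A [0.66568867 0.15167374]
B [0.52556901 0.12855494]
gate [0.58253 0.20177]
end [0.55125915 0.37598577]
```

```bash
python3 - <<'E'
from h import *
a=cv2.imread("pics/top0.png")[0:200,220:420]; b=cv2.imread("pics/side0.png")[0:300,312:512]
a=cv2.resize(a,(400,400));b=cv2.resize(b,(400,600)); c=np.zeros((600,800,3),np.uint8);c[:400,:400]=a;c[:,400:]=b
cv2.imwrite("pics/cart.png",c)
E
```

```text
(no output)
```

View pics/cart.png

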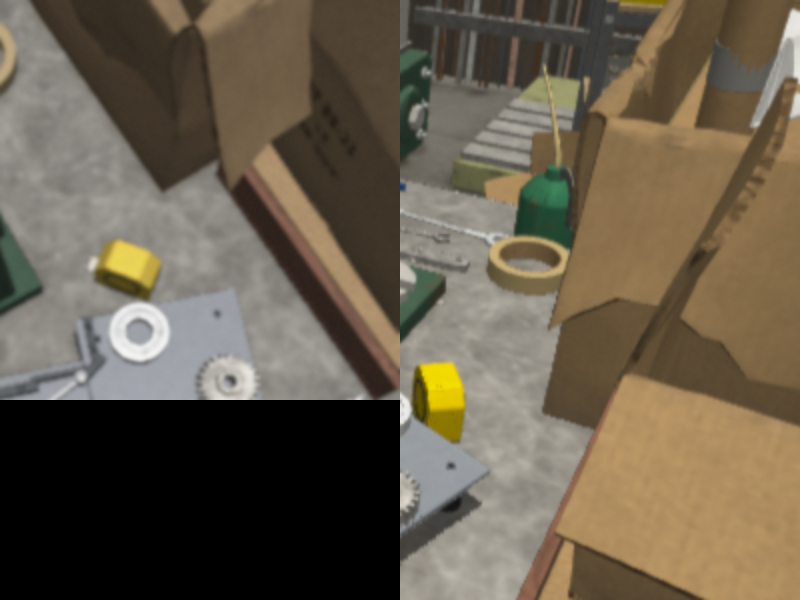

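The carton's hanging flap has its lowest corner at top (335,93) and side (387,163). The carton's top corner is at top (316,11) and side (410,57).

```bash
python3 - <<'E'
from h import *
for l,a,b in [("flaptip",(335,93.5),(387,163)),("corner",(316,11),(410,57)),("foot",(302,94),(384,205))]: 
    p,e=tri(a,b); print(l,p.round(3),round(e,4),tl(p))
# kinematics sanity: tool axes now
s=state(); print(rot(s["tool_rot"]).as_matrix().round(3))
E
```

```text
flaptip [0.775 0.065 0.16 ] 0.0008 [-0.1686 -0.1656]
corner [0.842 0.115 0.313] 0.006 [-0.1315 -0.2397]
foot [0.847 0.114 0.004] 0.0001 [-0.1334 -0.2448]
[[ 0.975  0.224 -0.   ]
 [ 0.224 -0.975  0.002]
 [ 0.    -0.002 -1.   ]]
```

```bash
cat >> h.py <<'E'
def go(x,y,z,ang=None):
    "print tool-frame shift to local (mm) x,y, height z mm, and rz to local heading ang of tool x"
    s=state(); Rm=rot(s["tool_rot"]).as_matrix(); p=s["tool_pos"]
    w=np.r_[wd(x/1e3,y/1e3),z/1e3]-p; a=np.arctan2(Rm[1,0],Rm[0,0])-TH
    r=0 if ang is None else -((ang-a+np.pi)%(2*np.pi)-np.pi)
    print("t %.2f loc"%s["time"],(tl(p)*1e3).round(1),"z %.1f ang %.3f tilt"%(p[2]*1e3,a),Rm[:2,2].round(3),"-> d",(Rm.T@w).round(4),"rz %.3f"%r,"F",s["contact_force"].round(1))
E
```

Request:
shift_gripper:
  motion:
    - [[0,0,0,-0.06,0,0,0],[0,0,0,-0.06,0,0,0],[0,0,0,-0.05,0,0,0]]

```text
time: 0.48
tool_pos: [0.1399, -0.609, 0.4035]
tool_rot: [0.0, 0.994, 0.113, 0.0]
contact_force: [0.7, -0.4, -0.2]
gripper_width: 0.381
grasp_force: 0.0
```

```bash
python3 -c "
from h import *
go(-76,119,400,-1.297)"
```

```text
t 0.47 loc [-719.8  578.9] z 403.5 ang -1.523 tilt [ 0.    -0.001] -> d [ 0.4904 -0.6209  0.0029] rz -0.226 F [ 0.7 -0.4 -0.2]
```

Request:
shift_gripper:
  motion:
    - [[0,0.035,-0.044,0,0,0,0],[0,0.035,-0.044,0,0,0,0],[0,0.035,-0.044,0,0,0,0],[0,0.035,-0.044,0,0,0,0],[0,0.035,-0.044,0,0,0,0]]

```text
time: 1.1
tool_pos: [0.2616, -0.3537, 0.4008]
tool_rot: [-0.0, 0.994, 0.112, 0.0]
contact_force: [0.1, 0.3, 0.4]
gripper_width: -0.004
grasp_force: 0.0
```

Request:
shift_gripper:
  motion:
    - [[0,0.035,-0.044,0,0,0,0],[0,0.035,-0.044,0,0,0,0],[0,0.035,-0.044,0,0,0,0],[0,0.035,-0.044,0,0,0,0]]

```text
time: 1.6
tool_pos: [0.3585, -0.1509, 0.4009]
tool_rot: [0.0, 0.994, 0.112, 0.0]
contact_force: [2.0, -1.0, -0.8]
gripper_width: 0.002
grasp_force: 0.0
```

```bash
python3 -c "
from h import *
go(-76,119,400,-1.297);print(state()['joint_pos'])"
```

```text
t 1.60 loc [-307.5  282.8] z 400.9 ang -1.523 tilt [ 0. -0.] -> d [ 0.1746 -0.2234  0.0009] rz -0.226 F [ 2.  -1.  -0.8]
[-5.90263852e-01 -5.69527404e-01  1.84929026e+00  8.93985055e-05
  1.86167598e+00  7.55235772e-01]
```

Request:
shift_gripper:
  motion:
    - [[0,0.035,-0.045,0,0,0,0],[0,0.035,-0.045,0,0,0,0],[0,0.035,-0.045,0,0,0,0],[0,0.035,-0.045,0,0,0,0],[0,0.034,-0.044,0,0,0,0]]

```text
time: 2.22
tool_pos: [0.478, 0.1067, 0.4009]
tool_rot: [0.0, 0.994, 0.113, -0.0]
contact_force: [0.6, -1.5, 0.3]
gripper_width: 0.003
grasp_force: 0.0
```

Request:
shift_gripper:
  motion:
    - [[0,0,0,0.05,0,0,-0.113],[0,0,0,0.05,0,0,-0.113],[0,0,0,0.05,0,0,0],[0,0,0,0.05,0,0,0],[0,0,0,0,0,0,0]]

```text
time: 2.85
tool_pos: [0.4743, 0.1044, 0.1961]
tool_rot: [-0.001, 0.975, 0.224, -0.005]
contact_force: [0.2, 0.0, 1.2]
gripper_width: -0.005
grasp_force: 0.0
```

```bash
python3 -c "
from h import *
go(-76,119,52,-1.297);print(state()['joint_pos'])"
```

```text
t 2.85 loc [-76.7 123.7] z 196.1 ang -1.297 tilt [-0.011 -0.001] -> d [0.0062 0.0012 0.144 ] rz 0.000 F [0.2 0.  1.2]
[ 6.33448322e-02 -2.59085531e-01  1.96101210e+00 -1.95776434e-05
  1.45028096e+00  1.18227947e+00]
```

Request:
shift_gripper:
  motion:
    - [[0,0,0,0.05,0,0,0],[0,0,0,0.05,0,0,0],[0,0,0,0.03,0,0,0],[0,0,0,0.014,0,0,0],[0,0,0,0,0,0,0]]

```text
time: 3.48
tool_pos: [0.4786, 0.1047, 0.0584]
tool_rot: [0.0, 0.975, 0.224, 0.001]
contact_force: [0.1, 0.1, 0.5]
gripper_width: -0.0
grasp_force: 0.0
```

```bash
python3 - <<'E'
from h import *
go(-52,35,52)
cv2.imwrite("pics/s1.png",cv2.resize(grab_frame("side")[100:320,120:400,::-1],None,fx=2.5,fy=2.5))
E
```

```text
t 3.48 loc [-77.2 119.4] z 58.4 ang -1.297 tilt [0.001 0.   ] -> d [ 0.0881 -0.0014  0.0065] rz 0.000 F [0.1 0.1 0.5]
```

View pics/s1.png

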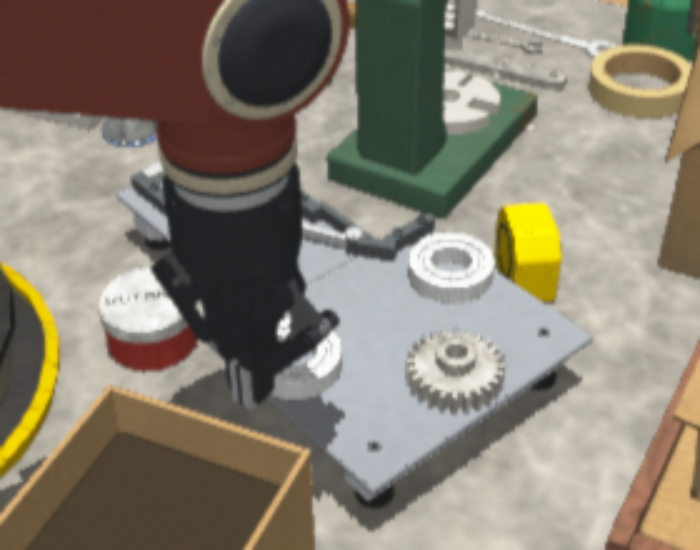

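The side view shows the shut fingers standing beside bearing B on its +y side, at about (245,385), clear of the tin and box. Next I push B inward.

Request:
shift_gripper:
  motion:
    - [[0,0.002,0,0.0065,0,0,0],[0,0.008,0,0,0,0,0],[0,0.01,0,0,0,0,0],[0,0.01,0,0,0,0,0],[0,0.008,0,0,0,0,0]]

```text
time: 4.15
tool_pos: [0.5127, 0.1215, 0.0509]
tool_rot: [0.0, 0.975, 0.224, -0.0]
contact_force: [-1.3, -1.6, 0.2]
gripper_width: 0.0
grasp_force: 0.9
```

Request:
shift_gripper:
  motion:
    - [[0,0.006,0,0,0,0,0],[0,0,0,0,0,0,0]]

```text
time: 4.4
tool_pos: [0.5179, 0.1241, 0.0508]
tool_rot: [-0.0, 0.975, 0.224, 0.0]
contact_force: [-0.3, 0.6, -0.6]
gripper_width: 0.002
grasp_force: 0.0
```

```bash
python3 - <<'E'
from h import *
go(-52,35,52)
f=grab_frame("top")[:,:,::-1].copy(); cv2.imwrite("pics/t2.png",f)
cv2.imwrite("pics/t2c.png",cv2.resize(f[130:270,160:375],None,fx=3.7,fy=3.7))
E
```

```text
t 4.40 loc [-65.   77.3] z 50.8 ang -1.296 tilt [0.001 0.   ] -> d [ 0.0443 -0.001  -0.0012] rz 0.000 F [-0.3  0.6 -0.6]
```

View pics/t2c.png

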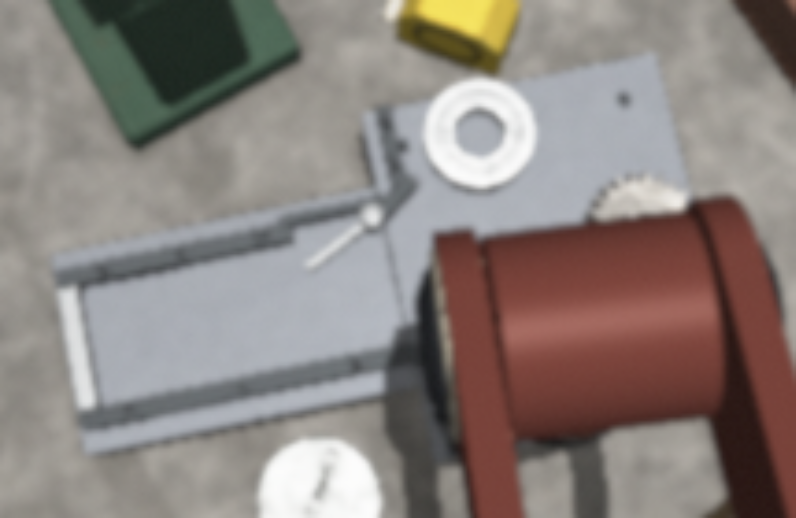

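The arm hides B from the top, but a contact force was felt. I back off and reposition for the diagonal push.

Request:
shift_gripper:
  motion:
    - [[0,-0.01,0,0,0,0,0],[0,0,0,0,0,0,0]]

```text
time: 4.7
tool_pos: [0.5073, 0.1192, 0.0505]
tool_rot: [-0.0, 0.975, 0.224, -0.0]
contact_force: [0.1, 1.1, -0.5]
gripper_width: 0.001
grasp_force: 0.0
```

```bash
python3 -c "
from h import *
go(-91,74,52,-.785)"
```

```text
t 4.70 loc [-68.   88.7] z 50.5 ang -1.297 tilt [-0.001 -0.   ] -> d [ 0.0079  0.0261 -0.0015] rz -0.512 F [ 0.1  1.1 -0.5]
```

Request:
shift_gripper:
  motion:
    - [[0,0,0.026,-0.001,0,0,0],[0,0.006,0,0,0,0,-0.171],[0,0,0,0,0,0,-0.171],[0,0,0,0,0,0,-0.17],[0,0,0,0,0,0,0]]

```text
time: 5.32
tool_pos: [0.5249, 0.0986, 0.0519]
tool_rot: [0.0, 0.887, 0.462, 0.0]
contact_force: [-0.1, 1.2, -1.3]
gripper_width: 0.001
grasp_force: 0.0
```

```bash
python3 - <<'E'
from h import *
go(-91,74,52,-.785)
f=grab_frame("side")[:,:,::-1].copy(); cv2.imwrite("pics/s3.png",cv2.resize(f[100:320,120:400],None,fx=2.5,fy=2.5))
E
```

```text
t 5.33 loc [-91.4  74.9] z 51.9 ang -0.787 tilt [0. 0.] -> d [ 0.0009  0.0004 -0.0001] rz -0.002 F [-0.1  1.2 -1.3]
```

View pics/s3.png

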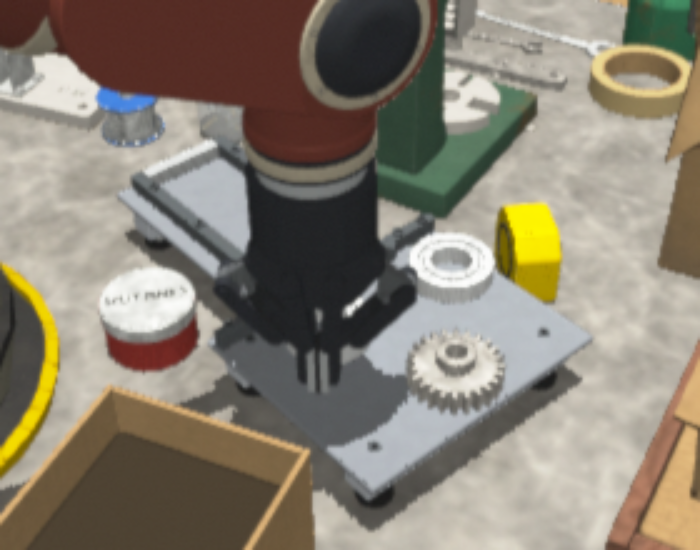

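The side view shows the fingers at about (318,385) behind B, with B hidden by the gripper and A and the gear untouched. Now the diagonal push.

Request:
shift_gripper:
  motion:
    - [[0,0.008,0,0,0,0,0],[0,0.01,0,0,0,0,0],[0,0.01,0,0,0,0,0],[0,0.01,0,0,0,0,0],[0,0.008,0,0,0,0,0]]

```text
time: 6.0
tool_pos: [0.5516, 0.1371, 0.0518]
tool_rot: [0.0, 0.886, 0.464, -0.0]
contact_force: [-1.0, -1.1, 0.9]
gripper_width: -0.002
grasp_force: 0.9
```

Request:
shift_gripper:
  motion:
    - [[0,0.004,0,0,0,0,0],[0,-0.008,0,0,0,0,0],[0,-0.008,0,0,0,0,0],[0,0,0,0,0,0,0]]

```text
time: 6.5
tool_pos: [0.5439, 0.1259, 0.0516]
tool_rot: [-0.0, 0.886, 0.463, -0.0]
contact_force: [-0.5, 0.7, -1.4]
gripper_width: 0.002
grasp_force: 0.0
```

```bash
python3 - <<'E'
from h import *
go(-75,2,52,0)
f=grab_frame("side")[:,:,::-1].copy(); cv2.imwrite("pics/s4.png",cv2.resize(f[100:320,120:400],None,fx=2.5,fy=2.5))
E
```

```text
t 6.50 loc [-67.8  51.5] z 51.6 ang -0.786 tilt [-0.  0.] -> d [ 0.0299  0.04   -0.0004] rz -0.786 F [-0.5  0.7 -1.4]
```

Request:
shift_gripper:
  motion:
    - [[0,0,0,-0.04,0,0,0],[0,0.015,0.02,0,0,0,0],[0,0.015,0.02,0,0,0,0],[0,0,0,0,0,0,-0.18],[0,0,0,0,0,0,-0.18]]

```text
time: 7.18
tool_pos: [0.5948, 0.1284, 0.0918]
tool_rot: [-0.0, 0.787, 0.617, 0.0]
contact_force: [0.1, 0.5, -0.8]
gripper_width: -0.002
grasp_force: 0.0
```

Request:
shift_gripper:
  motion:
    - [[0,0,0,0,0,0,-0.18],[0,0,0,0,0,0,-0.18],[0,0,0,0,0,0,-0.066],[0,0,0,0,0,0,0]]

```text
time: 7.68
tool_pos: [0.5944, 0.1284, 0.0918]
tool_rot: [0.0, 0.641, 0.767, 0.0]
contact_force: [0.5, 0.7, -0.3]
gripper_width: 0.003
grasp_force: 0.0
```

```bash
python3 - <<'E'
from h import *
go(-80,2,52,0)
f=grab_frame("side")[:,:,::-1].copy();g=grab_frame("top")[:,:,::-1]
c=np.zeros((600,800,3),np.uint8); a=cv2.resize(f[140:280,170:370],None,fx=2,fy=2);b=cv2.resize(g[130:270,160:375],None,fx=2,fy=2)
c[:280,:400]=a; c[290:570,:430]=b; cv2.imwrite("pics/s4.png",c[:,:440])
E
```

```text
t 7.67 loc [-74.3   1.2] z 91.8 ang 0.000 tilt [0. 0.] -> d [-0.0057 -0.0008  0.0398] rz 0.000 F [ 0.5  0.7 -0.3]
```

View pics/s4.png

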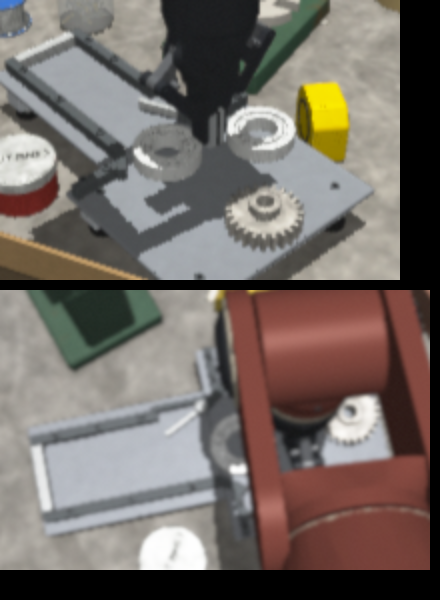

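B is visible in shadow in front of the gate, at about side px (254,214). The fingers are behind it, and A and the gear are unmoved.

```bash
python3 - <<'E'
from h import *
print(tl(onz("side",(254,214),.058)),tl(onz("side",(254,214),.061)))
print("check A",tl(onz("side",(300.5,205),.058)))
go(-80,2,52,0)
E
```

```text
[-0.0295  0.0081] [-0.0322  0.0103]
check A [-0.0667 -0.0721]
t 7.78 loc [-74.3   1.2] z 91.9 ang 0.000 tilt [0. 0.] -> d [-0.0057 -0.0008  0.0399] rz 0.000 F [-0.3  0.1  0. ]
```

Request:
shift_gripper:
  motion:
    - [[0,-0.006,-0.003,0,0,0,0],[0,0,0,0.04,0,0,0],[0,0.006,0,0,0,0,0],[0,0.01,0,0,0,0,0],[0,0.012,0,0,0,0,0]]

```text
time: 8.4
tool_pos: [0.5888, 0.1502, 0.0536]
tool_rot: [0.001, 0.641, 0.767, 0.001]
contact_force: [2.2, -2.6, -0.7]
gripper_width: -0.004
grasp_force: 1.3
```

Request:
shift_gripper:
  motion:
    - [[0,0.012,0,0,0,0,0],[0,0.012,0,0,0,0,0],[0,0.012,0,0,0,0,0]]

```text
time: 8.78
tool_pos: [0.5812, 0.1857, 0.0524]
tool_rot: [0.0, 0.641, 0.768, -0.0]
contact_force: [0.1, -3.9, 2.7]
gripper_width: 0.004
grasp_force: 1.6
```

```bash
python3 - <<'E'
from h import *
go(104,4,52,0)
E
```

```text
t 8.78 loc [-15.6   4.1] z 52.4 ang 0.002 tilt [ 0.001 -0.001] -> d [0.1196 0.0004 0.0003] rz 0.002 F [ 0.1 -3.9  2.7]
```

Request:
shift_gripper:
  motion:
    - [[0,0.012,0,0,0,0,0],[0,0.012,0,0,0,0,0],[0,0.012,0,0,0,0,0],[0,0.012,0,0,0,0,0],[0,0.012,0,0,0,0,0]]

```text
time: 9.4
tool_pos: [0.5702, 0.2449, 0.0517]
tool_rot: [-0.0, 0.641, 0.767, 0.0]
contact_force: [0.1, -1.6, 0.3]
gripper_width: 0.005
grasp_force: 0.9
```

Request:
shift_gripper:
  motion:
    - [[0,0.012,0,0,0,0,0],[0,0.012,0,0,0,0,0],[0,0.012,0,0,0,0,0],[0,0.008,0,0,0,0,0]]

```text
time: 9.9
tool_pos: [0.5623, 0.2881, 0.0517]
tool_rot: [-0.0, 0.641, 0.768, -0.0]
contact_force: [-0.6, -1.7, 0.6]
gripper_width: 0.003
grasp_force: 0.7
```

```bash
python3 - <<'E'
from h import *
go(104,4,52,0)
E
```

```text
t 9.90 loc [88.6  4.6] z 51.7 ang 0.002 tilt [-0. -0.] -> d [ 0.0154  0.0007 -0.0003] rz 0.002 F [-0.6 -1.7  0.6]
```

Request:
shift_gripper:
  motion:
    - [[0,0.006,0,0,0,0,0],[0,0.006,0,0,0,0,0],[0,0.003,0,0,0,0,0],[0,0.002,0,0,0,0,0],[0,0,0,0,0,0,0]]

```text
time: 10.52
tool_pos: [0.5595, 0.3037, 0.0517]
tool_rot: [0.0, 0.641, 0.767, -0.0]
contact_force: [0.2, -2.3, 0.5]
gripper_width: 0.004
grasp_force: 1.1
```

```bash
python3 -c "
from h import *
go(104,4,52,0)"
```

```text
t 10.53 loc [104.4   4.6] z 51.7 ang 0.001 tilt [-0.    -0.001] -> d [-0.0004  0.0006 -0.0003] rz 0.001 F [ 0.2 -2.3  0.5]
```

Request:
shift_gripper:
  motion:
    - [[0,0.002,0,0,0,0,0],[0,0,0,0,0,0,0]]

```text
time: 10.78
tool_pos: [0.5596, 0.304, 0.0517]
tool_rot: [0.001, 0.641, 0.767, -0.002]
contact_force: [1.0, -7.7, 0.9]
gripper_width: 0.003
grasp_force: 4.0
```

Request:
shift_gripper:
  motion:
    - [[0,0.002,0,0,0,0,0],[0,0,0,0,0,0,0]]

```text
time: 11.02
tool_pos: [0.5595, 0.3041, 0.0517]
tool_rot: [0.002, 0.641, 0.767, -0.003]
contact_force: [1.9, -14.4, 1.4]
gripper_width: 0.001
grasp_force: 6.9
```

Bearing B is against the stop: the force rose to 14 N with no further motion. I relieve the push, lift straight up and go back.

Request:
shift_gripper:
  motion:
    - [[0,-0.004,0,0,0,0,0],[0,-0.002,0,0,0,0,0],[0,0,0,-0.05,0,0,0],[0,0,0,-0.06,0,0,0],[0,0,0,-0.06,0,0,0]]

```text
time: 11.65
tool_pos: [0.5595, 0.3026, 0.2236]
tool_rot: [-0.0, 0.641, 0.768, 0.0]
contact_force: [1.5, -0.3, 0.3]
gripper_width: -0.001
grasp_force: 0.0
```

Request:
shift_gripper:
  motion:
    - [[0,-0.06,0,0,0,0,0],[0,-0.06,0,0,0,0,0],[0.5,-0.04,0.04,0,0,0,0],[1,0,0.03,0,0,0,0],[1,0,0,0,0,0,0]]

```text
time: 12.28
tool_pos: [0.6585, 0.157, 0.2215]
tool_rot: [-0.0, 0.641, 0.767, 0.0]
contact_force: [-0.9, -0.0, 0.8]
gripper_width: 0.635
grasp_force: 0.0
```

```bash
python3 - <<'E'
from h import *
go(-60,-63.5,120,0)
f=grab_frame("side")[:,:,::-1];g=grab_frame("top")[:,:,::-1]
c=np.zeros((600,800,3),np.uint8); c[:320,:460]=cv2.resize(f[130:290,150:380],None,fx=2,fy=2); c[325:600,:430]=cv2.resize(g[130:267,160:375],(430,275)); cv2.imwrite("pics/s5.png",c[:,:470])
E
```

```text
t 12.28 loc [-57.4 -66.9] z 221.5 ang 0.001 tilt [0.    0.001] -> d [-0.0027 -0.0034  0.1015] rz 0.001 F [-0.9 -0.   0.8]
```

View pics/s5.png

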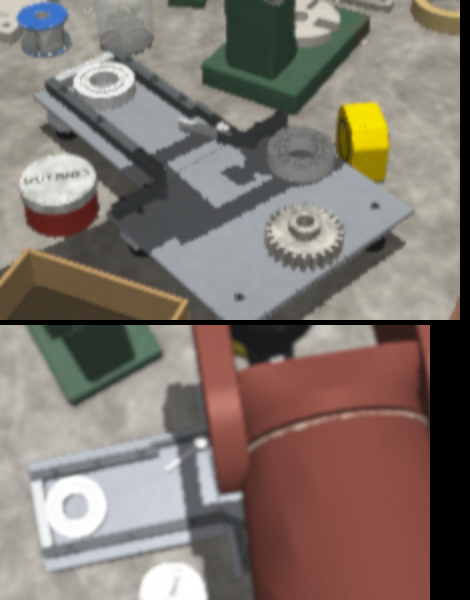

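B sits against the stop with the pawl shut behind it, and A, the gear and the tape are in place. I descend with open fingers astride A.

Request:
shift_gripper:
  motion:
    - [[1,-0.003,-0.0034,0.04,0,0,0],[1,0,0,0.05,0,0,0],[1,0,0,0.03,0,0,0],[1,0,0,0,0,0,0]]

```text
time: 12.88
tool_pos: [0.6512, 0.154, 0.0984]
tool_rot: [-0.002, 0.641, 0.768, -0.002]
contact_force: [-0.6, -0.3, 0.8]
gripper_width: 1.003
grasp_force: 0.0
```

```bash
python3 - <<'E'
from h import *
go(-60,-63.5,39,0)
E
```

```text
t 12.88 loc [-59.1 -59.2] z 98.4 ang 0.002 tilt [-0.007 -0.001] -> d [-0.0009  0.0047  0.0594] rz 0.002 F [-0.6 -0.3  0.8]
```

Request:
shift_gripper:
  motion:
    - [[1,0,0,0.015,0,0,0],[1,0,0,0,0,0,0],[1,0,0,0,0,0,0]]

```text
time: 13.25
tool_pos: [0.6552, 0.1537, 0.0881]
tool_rot: [0.001, 0.641, 0.767, 0.001]
contact_force: [-1.2, -0.5, 0.1]
gripper_width: 0.999
grasp_force: 0.0
```

```bash
python3 - <<'E'
from h import *
go(-60,-63.5,39,0)
E
```

```text
t 13.25 loc [-60.1 -63. ] z 88.1 ang 0.001 tilt [0.002 0.   ] -> d [0.0001 0.0004 0.0491] rz 0.001 F [-1.2 -0.5  0.1]
```

Request:
shift_gripper:
  motion:
    - [[1,0,0.0006,0.013,0,0,0],[1,0,0,0.013,0,0,0],[1,0,0,0.012,0,0,0],[1,0,0,0.010,0,0,0],[1,0,0,0,0,0,0]]

```text
time: 13.88
tool_pos: [0.6541, 0.1535, 0.0371]
tool_rot: [-0.001, 0.641, 0.767, -0.001]
contact_force: [-0.7, -0.1, 0.3]
gripper_width: 1.002
grasp_force: 0.0
```

```bash
python3 - <<'E'
from h import *
go(-60,-63.5,39,0)
E
```

```text
t 13.88 loc [-60.1 -61.9] z 37.1 ang 0.001 tilt [-0.003 -0.   ] -> d [ 0.0001  0.0016 -0.0019] rz 0.001 F [-0.7 -0.1  0.3]
```

Request:
shift_gripper:
  motion:
    - [[1,0,-0.005,0,0,0,0],[1,0,-0.008,0,0,0,0],[1,0,-0.009,0,0,0,0],[1,0,-0.008,0,0,0,0],[1,0,-0.005,0,0,0,0]]

```text
time: 14.5
tool_pos: [0.6207, 0.1474, 0.0395]
tool_rot: [0.001, 0.641, 0.767, 0.001]
contact_force: [2.5, 0.3, 1.1]
gripper_width: 1.003
grasp_force: 1.2
```

Request:
shift_gripper:
  motion:
    - [[1,0,-0.003,0,0,0,0],[1,0,0.006,0,0,0,0],[1,0,0,0,0,0,0]]

```text
time: 14.88
tool_pos: [0.6234, 0.1479, 0.0382]
tool_rot: [-0.001, 0.641, 0.767, -0.001]
contact_force: [-0.5, 0.5, -0.3]
gripper_width: 1.002
grasp_force: 0.0
```

```bash
python3 - <<'E'
from h import *
go(-60,-63.5,39,0)
f=grab_frame("side")[:,:,::-1];cv2.imwrite("pics/s6.png",f)
E
```

```text
t 14.88 loc [-60.2 -30.7] z 38.2 ang 0.001 tilt [-0.002 -0.   ] -> d [ 0.0002  0.0328 -0.0008] rz 0.001 F [-0.5  0.5 -0.3]
```

Request:
shift_gripper:
  motion:
    - [[1,0,0,-0.05,0,0,0],[0,0,0,-0.03,0,0,0],[0,-0.02,0.02,0,0,0,-0.18],[0,-0.02,0.02,0,0,0,-0.18],[0,0,0,0,0,0,-0.18]]

```text
time: 15.55
tool_pos: [0.6737, 0.1191, 0.1185]
tool_rot: [-0.0, 0.411, 0.912, -0.0]
contact_force: [-0.1, -0.0, -0.5]
gripper_width: 0.146
grasp_force: 0.0
```

Request:
shift_gripper:
  motion:
    - [[0,0,0,0,0,0,-0.18],[0,0,0,0,0,0,-0.065],[0,0,0,0,0,0,0]]

```text
time: 15.92
tool_pos: [0.6723, 0.1201, 0.1182]
tool_rot: [-0.001, 0.299, 0.954, -0.0]
contact_force: [0.3, -0.1, 0.3]
gripper_width: 0.001
grasp_force: 0.0
```

```bash
python3 - <<'E'
from h import *
go(-101,-73,52,.785)
f=grab_frame("side")[:,:,::-1];g=grab_frame("top")[:,:,::-1]
c=np.zeros((600,800,3),np.uint8); c[:320,:460]=cv2.resize(f[130:290,150:380],None,fx=2,fy=2); c[325:600,:430]=cv2.resize(g[130:267,160:375],(430,275)); cv2.imwrite("pics/s7.png",c[:,:470])
hsv=cv2.cvtColor(f,cv2.COLOR_BGR2HSV);print(((hsv[...,2]>150)&(hsv[...,1]<30))[180:260,240:330].sum())
E
```

```text
t 15.93 loc [-96.3 -73.9] z 118.2 ang 0.786 tilt [-0.001 -0.   ] -> d [-0.0028 -0.0039  0.0662] rz 0.001 F [ 0.3 -0.1  0.3]
2404
```

Request:
shift_gripper:
  motion:
    - [[0,-0.003,-0.004,0.03,0,0,0],[0,0,0,0.025,0,0,0],[0,0,0,0.011,0,0,0],[0,0,0,0,0,0,0]]

```text
time: 16.52
tool_pos: [0.6722, 0.1152, 0.052]
tool_rot: [-0.001, 0.299, 0.954, -0.0]
contact_force: [0.6, -0.2, 0.8]
gripper_width: -0.001
grasp_force: 0.0
```

Request:
shift_gripper:
  motion:
    - [[0,0.008,0,0,0,0,0],[0,0.01,0,0,0,0,0],[0,0.01,0,0,0,0,0],[0,0.01,0,0,0,0,0],[0,0.008,0,0,0,0,0]]

```text
time: 17.15
tool_pos: [0.6348, 0.1418, 0.0534]
tool_rot: [0.001, 0.299, 0.954, 0.0]
contact_force: [2.4, -1.0, 2.2]
gripper_width: -0.001
grasp_force: 1.3
```

Request:
shift_gripper:
  motion:
    - [[0,0.005,0,0,0,0,0],[0,0,0,0,0,0,0]]

```text
time: 17.4
tool_pos: [0.63, 0.1447, 0.0524]
tool_rot: [-0.001, 0.299, 0.954, -0.0]
contact_force: [0.3, 0.3, -0.6]
gripper_width: 0.002
grasp_force: 0.1
```

```bash
python3 - <<'E'
from h import *
go(-64,-37,52,.785)
E
```

```text
t 17.40 loc [-64.6 -36.6] z 52.4 ang 0.787 tilt [-0.002  0.   ] -> d [0.0001 0.0007 0.0004] rz 0.002 F [ 0.3  0.3 -0.6]
```

Request:
shift_gripper:
  motion:
    - [[0,-0.008,0,0,0,0,0],[0,0,0,-0.04,0,0,0],[0,0,0,0,0,0,0.18],[0,0,0,0,0,0,0.18],[0,0,0,0,0,0,0.18]]

```text
time: 18.02
tool_pos: [0.6374, 0.1393, 0.0922]
tool_rot: [-0.001, 0.545, 0.838, -0.0]
contact_force: [0.4, 0.4, 0.1]
gripper_width: -0.004
grasp_force: 0.0
```

Request:
shift_gripper:
  motion:
    - [[0,0,0,0,0,0,0.18],[0,0,0,0,0,0,0.067],[0,0,0,0,0,0,0]]

```text
time: 18.4
tool_pos: [0.6374, 0.1393, 0.0922]
tool_rot: [-0.001, 0.642, 0.767, -0.0]
contact_force: [0.6, -0.9, -0.1]
gripper_width: 0.001
grasp_force: 0.0
```

```bash
python3 - <<'E'
from h import *
go(-84,-1,52,0)
f=grab_frame("side")[:,:,::-1];cv2.imwrite("pics/s8.png",f)
E
```

```text
t 18.40 loc [-71.1 -43. ] z 92.2 ang -0.000 tilt [-0.001  0.   ] -> d [-0.0129 -0.0419  0.0402] rz -0.000 F [ 0.6 -0.9 -0.1]
```

Request:
shift_gripper:
  motion:
    - [[0,-0.007,-0.021,0,0,0,0],[0,-0.006,-0.021,0,0,0,0],[0,0,0,0.02,0,0,0],[0,0,0,0.02,0,0,0],[0,0,0,0,0,0,0]]

```text
time: 19.08
tool_pos: [0.5964, 0.1194, 0.0491]
tool_rot: [-0.002, 0.642, 0.767, -0.002]
contact_force: [-1.1, 0.0, -1.2]
gripper_width: 0.002
grasp_force: 0.0
```

```bash
python3 - <<'E'
from h import *
go(42,4,52,0)
f=grab_frame("side")[:,:,::-1];g=grab_frame("top")[:,:,::-1]
c=np.zeros((600,800,3),np.uint8); c[:320,:460]=cv2.resize(f[130:290,150:380],None,fx=2,fy=2); c[325:600,:430]=cv2.resize(g[130:267,160:375],(430,275)); cv2.imwrite("pics/s9.png",c[:,:470])
# A rim in side view: strong edges vs floor along row through predicted centre
print(proj("side",[*wd(-.035,-.007),.061]))
E
```

```text
t 19.07 loc [-83.5   0.9] z 49.1 ang -0.000 tilt [-0.006 -0.   ] -> d [ 0.1255 -0.0032 -0.0028] rz -0.000 F [-1.1  0.  -1.2]
[262.34265076 210.60415864]
```

Request:
shift_gripper:
  motion:
    - [[0,0.006,0,-0.002,0,0,0],[0,0.01,0,0,0,0,0],[0,0.01,0,0,0,0,0],[0,0.01,0,0,0,0,0],[0,0.01,-0.001,0,0,0,0]]

```text
time: 19.8
tool_pos: [0.5856, 0.1543, 0.0553]
tool_rot: [0.003, 0.64, 0.768, -0.014]
contact_force: [-20.8, -48.0, 22.9]
gripper_width: -0.001
grasp_force: 25.1
```

Request:
shift_gripper:
  motion:
    - [[0,0.01,-0.001,0,0,0,0],[0,0.01,-0.001,0,0,0,0],[0,0.01,-0.001,0,0,0,0]]

```text
time: 20.18
tool_pos: [0.5802, 0.193, 0.0544]
tool_rot: [-0.0, 0.642, 0.766, -0.001]
contact_force: [-0.7, -1.6, -0.5]
gripper_width: -0.004
grasp_force: 0.9
```

```bash
python3 - <<'E'
from h import *
go(42,4,52,0)
E
```

```text
t 20.18 loc [-8.2  3.9] z 54.4 ang -0.002 tilt [-0.001 -0.   ] -> d [ 0.0502 -0.0002  0.0024] rz -0.002 F [-0.7 -1.6 -0.5]
```

Request:
shift_gripper:
  motion:
    - [[0,0.008,0,0.002,0,0,0],[0,0.008,0,0,0,0,0],[0,0.008,0,0,0,0,0]]

```text
time: 20.55
tool_pos: [0.5771, 0.2182, 0.0531]
tool_rot: [0.0, 0.642, 0.767, 0.0]
contact_force: [0.2, -2.8, 1.8]
gripper_width: -0.001
grasp_force: 1.5
```

Request:
shift_gripper:
  motion:
    - [[0,0.008,0,0,0,0,0],[0,0.008,0,0,0,0,0],[0,0.005,0,0,0,0,0],[0,0,0,0,0,0,0]]

```text
time: 21.05
tool_pos: [0.5729, 0.2387, 0.0526]
tool_rot: [-0.0, 0.642, 0.767, 0.0]
contact_force: [0.5, 0.4, 0.2]
gripper_width: -0.002
grasp_force: 0.0
```

```bash
python3 - <<'E'
from h import *
go(42,4,52,0)
E
```

```text
t 21.05 loc [38.1  3. ] z 52.6 ang -0.000 tilt [-0.     0.001] -> d [ 0.0039 -0.001   0.0006] rz -0.000 F [0.5 0.4 0.2]
```

Now small nudges until the force rises.

Request:
shift_gripper:
  motion:
    - [[0,0.002,0,0,0,0,0],[0,0.002,0,0,0,0,0],[0,0,0,0,0,0,0]]

```text
time: 21.42
tool_pos: [0.5722, 0.2419, 0.0525]
tool_rot: [-0.0, 0.642, 0.767, -0.0]
contact_force: [0.1, -0.1, -0.6]
gripper_width: 0.002
grasp_force: 0.4
```

Request:
shift_gripper:
  motion:
    - [[0,0.002,0,0,0,0,0],[0,0,0,0,0,0,0]]

```text
time: 21.68
tool_pos: [0.5719, 0.2439, 0.0526]
tool_rot: [-0.0, 0.642, 0.767, -0.0]
contact_force: [0.2, -1.5, -0.7]
gripper_width: 0.002
grasp_force: 0.3
```

Request:
shift_gripper:
  motion:
    - [[0,0.002,0,0,0,0,0],[0,0,0,0,0,0,0]]

```text
time: 21.92
tool_pos: [0.5719, 0.2444, 0.0527]
tool_rot: [0.001, 0.642, 0.767, -0.001]
contact_force: [0.4, -5.4, -0.8]
gripper_width: -0.005
grasp_force: 2.9
```

```bash
python3 -c "
from h import *
go(42,4,52,0)"
```

```text
t 21.93 loc [43.9  2.9] z 52.7 ang -0.000 tilt [ 0.    -0.003] -> d [-0.0019 -0.0011  0.0007] rz -0.000 F [ 0.4 -5.4 -0.8]
```

Request:
shift_gripper:
  motion:
    - [[0,0.003,0,0,0,0,0],[0,0,0,0,0,0,0]]

```text
time: 22.18
tool_pos: [0.572, 0.2448, 0.0527]
tool_rot: [0.003, 0.642, 0.767, -0.003]
contact_force: [1.5, -14.5, 0.8]
gripper_width: -0.003
grasp_force: 7.2
```

Request:
shift_gripper:
  motion:
    - [[0,-0.005,0,0,0,0,0],[0,-0.002,0,0,0,0,0],[0,0,0,-0.05,0,0,0],[0,0,0,-0.06,0,0,0],[0,0,0,-0.06,0,0,0]]

```text
time: 22.8
tool_pos: [0.572, 0.2424, 0.2246]
tool_rot: [-0.0, 0.642, 0.767, 0.0]
contact_force: [0.5, -0.3, -0.0]
gripper_width: 0.004
grasp_force: 0.0
```

Request:
shift_gripper:
  motion:
    - [[0,-0.06,0,0,0,0,0],[0,-0.06,0,-0.05,0,0,0],[0,-0.06,0,-0.04,0,0,0],[0,-0.05,0,0,0,0,0],[0,0,0,0,0,0,0]]

```text
time: 23.42
tool_pos: [0.61, 0.0327, 0.2983]
tool_rot: [0.001, 0.643, 0.766, 0.001]
contact_force: [-0.8, -0.2, -0.6]
gripper_width: -0.001
grasp_force: 0.0
```

```bash
python3 - <<'E'
from h import *
go(42,4,52,0)
f=grab_frame("side")[:,:,::-1];g=grab_frame("top")[:,:,::-1]
c=np.zeros((600,800,3),np.uint8); c[:340,:460]=cv2.resize(f[130:300,150:380],None,fx=2,fy=2); c[345:600,:430]=cv2.resize(g[140:267,160:375],(430,255)); cv2.imwrite("pics/s10.png",c[:,:470])
cv2.imwrite("pics/fin_t.png",g)
E
```

```text
t 23.43 loc [-171.2    2.8] z 298.3 ang -0.005 tilt [0.002 0.   ] -> d [ 0.2132 -0.0026  0.2463] rz -0.005 F [-0.8 -0.2 -0.6]
```

View pics/s10.png

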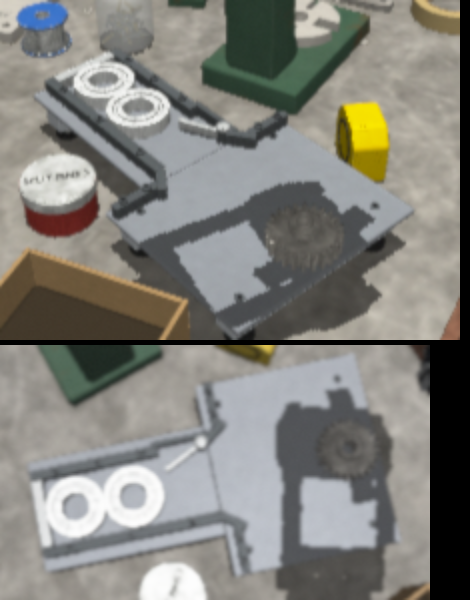

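Both bearings are packed against the stop, at top-crop (76,506) and (134,496). The pawl is shut behind them at (185,455), and the gear, tape and tin are unmoved.

```bash
python3 -c "
from plant import manip, order, grab_frame, camera_params, state
print(order.job_done())"
```

```text
the job is handed in; nothing more can be done
None
```

I pushed both bearings down the lane one at a time, with the pawl shut behind the first before the second entered; they are packed against the end stop with the pawl shut, the gear, tape measure and tin are where they were, the second bearing briefly jammed near the gate (about 57 N, most likely on a cheek) before going in, and the job was handed in at about 24 s.

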